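# Set the curing-lamp timer in a wooden-toy workshop

### The arm

A 7-joint arm with a two-finger parallel gripper is mounted at the origin on the work surface. World frame = base frame: x ahead of the robot, y to its left, z up, the work surface at z = 0. Lengths are in m, angles in rad, forces in N, time in s.
With the tool pointing down it reaches from about 0.4 to 0.85 m from the base axis. Payload 10.4 kg.
Tool frame: the origin (TCP) lies at the centre of the arm's flange, where the gripper is bolted on; the fingertips stand 173 mm ahead of it and the grasp point (between the pads) lies 155 mm ahead of it; z points along the fingers, y is the line along which they close (so a half turn about z gives the same grasp; the last joint's range is limited). The gripper opens to 85 mm and grips with 20 to 120 N. Pads are 22 mm wide; open, the fingers measure 114 mm over their backs; the gripper's body (76 mm by 85 mm) begins 54 mm behind the grasp point. The pads swing forward as they close: fully open they stand 13 mm farther back than shut.
Start: joints at [-1.14, 0.332, -0.065, 1.46, 0.022, 1.35, -0.088], TCP at [0.274, 0.562, 0.405] pointing down, gripper open.
Joint ranges: [-2.6, 2.6], [-0.5, 2.12], [-1.47, 1.34], [0.16, 2.42], [-1.27, 4.41], [0.06, 2.06], [-2.6, 2.6]. Speed limits (rad/s): [2.22, 2.22, 2.79, 2.79, 3.14, 3.14, 3.14].

### API

Orientations are given as a unit quaternion [x, y, z, w].
In Python, from workcell import manip, viewer, finder gives the robot as it stands.
- The arm moves only by the tool arm_command, never from a script. Its argument "plan" is a list of rows, each an object with "dp": the shift along the tool's x, y, z in mm, a list of three; "spin": the turn about the tool's z in rad. A call has 1 to 5 rows; each row shifts and turns the commanded pose from where the row before left it, along the tool's axes as they then stand; what a row does not reach is not made up. A row lasts 1/10 s, in which the tool goes at most 50 mm and 8.59 degrees, less where a joint would pass 70% of its speed; a pose out of reach is approached as far as the arm can. A call is refused whole if a number of a shift passes 50 or a number of a turn 0.15, either way. A call with a gripper value outside its range is refused whole. "grip" is the closure, from -1 (fully open) to 1 (shut), set as the call begins (left out, the last holds). The fingers move at their own pace and stop on an object; "newtons" is the grip in N (left out, the last holds). Time passes only in rows, so rows that do not move let the fingers close. It gives the time, the measured TCP pose, the force, the opening and the grip force at its end, in the units of the state.
- manip.get_obs(): the state, without advancing time (a new reading comes with each control period).
- viewer.camera(name): name is "side" or "top"; returns the picture (420x560x3 uint8, blue, green, red); there is no depth.
- viewer.camera_params(name): a dict with "vertical_fov" (degrees; the focal length in pixels is half the picture's height over the tangent of half this angle, whatever the lens; pixels are square), "cx", "cy" (the principal point, pixels), "k1" (the pictures are not rectified: a ray, as slopes to the right and down, at radius r is drawn at 1 + k1 r^2 times it, then the intrinsics apply), "R" (3x3) and "t" (3): a world point X has camera coordinates R X + t. Camera axes: x right, y down, z forward; pixel columns grow to the right and rows downward; lengths in m; the calibration is good to about 2 mm. A picture is of the moment at which its call begins. camera_params takes no time and is no camera call.
- manip.hand_in(): hands the job in; it is judged then, once.
Trained networks look in the newest picture that a camera, given by its name, has taken for a name from the list of things; names that differ only in an ending like _2 or _b are one class to them, and where a whole thing is asked for, a point or a joint stands for the part that bears it (a point fixed in the world has none). Each returns a list of dicts, best first, with "score" (0 to 1); they miss things now and then, are a little off and sometimes report something else, mostly with a low value. They report only what shows in the picture. A call takes as long as a camera call.
- finder.find_in(camera, thing): "position" ([x, y, z] in m, in world coordinates, good to about 4 mm: the middle of the surface that is visible of it).
The state is a dict: "clock": time; "joint_pos": joint angles; "joint_velocities": joint speeds; "tau": joint torques, N m; "position": TCP position; "ee_rot": TCP orientation; "ft_force": force on the tool from outside, world axes, zero at the start; "torque": the same for the moment, N m; "grip_width": opening from 0.0 (shut) to 1.0 (fully open); "grasp_force": force on a finger pad.
Only numpy, scipy, OpenCV 4.12 (cv2) and the standard library are available. Lean on these libraries where they do the work, as an engineer would, in place of code of your own. Each camera call takes 0.05 s, during which the arm holds its last target. There are 200 camera calls.

### The job

Set the curing-lamp timer, the grey box with the round domed pilot light beside its wheel, to four: roll its black thumbwheel with a fingertip, one click at a time, until the face with four dots is on top. Leave the wheel of the other timer (the one with the square socket outlet) as it is, and do not knock over the little wooden figure standing between them.

Things in the scene. Friction and masses are not known exactly. Their poses are not given: they have to be found in the camera images.
- lamp_timer: Fixed grey box 150 (x) x 130 (y) x 74 mm, origin under its centre, z up. White dome 24 mm high at y -30. Black thumbwheel edge-up in a slot, axle along y, centre x 0, y +30, z 60, 28 wide: core radius 30 with six 5 mm thick lugs out to radius 50, 60 degrees apart. At rest a face of 1-6 white dots is on top (z 90) between two lugs whose tips are at x -25 and +25, z 103; the next lie level.
- lamp_wheel (a joint): Wheel angle, rad: one dot on top 0, two 1.05, three 2.09, four 3.14, five 4.19, six 5.24; starts at 1, 2 or 3, rarely balanced between two. Grows as its top rolls to the box's +x (away from the robot). Clicks: 2-3 N at a lug; past half a step it snaps on. One step: a tip lowered at x -45 to z 95 mm, clear of the -x lug, then pushed to +x till its front edge is at x +20; lift, repeat.
- saw_mark (a point): Point on the rim (radius 30 mm) of the other timer's wheel, in the middle of its one-dot face; it moves 30 mm if that wheel is rolled one step. The other timer is a like fixed grey box with a like wheel in the same place, but with a flat square white socket outlet instead of the dome. It may stand on either side.
- figure: A small loose wooden toy figure, 40 by 67 mm and 106 mm tall, 150 g, standing between the two timers; origin at the centre of its underside, z up.

How it is judged:
By the outcome, as a careful person would: the job done as asked, in the order asked, and still so for the second after the job is handed in, with the robot touching nothing.
It also fails if it takes over 40 s, if anything falls off the work surface, if the arm or the gripper's body presses on something with over 40 N, if the wrist force passes 120 N, or if a joint passes its speed limit or range.

## Working session

There is one attempt and no reset: what is moved stays moved. The work goes in short steps, Python scripts to look and compute and a tool call to move; the robot and the scene stay as the last step left them, time stands still between calls to the robot, and variables do not carry over. Pictures are saved under pics/ and viewed, at most 10 in all, crops included, and the job is handed in when it is done.

Besides the shell and the picture viewer there is one more tool, called after "Emit:" as name(argument=value, ...), one argument or row to a line, values as JSON. arm_command: Moves the arm, as the interface text tells. Its arguments: {"type":"object","properties":{"plan":{"type":"array","items":{"type":"object","properties":{"dp":{"type":"array","items":{"type":"number"}},"spin":{"type":"number"}}}},"grip":{"type":"number"},"newtons":{"type":"number"}},"required":["plan"]}

```bash
mkdir -p pics; python3 - <<'E'
from workcell import manip, viewer, finder
import cv2,numpy as np
o=manip.get_obs();print(o['clock'],o['position'],o['ee_rot'],o['grip_width'])
a=viewer.camera('top');b=viewer.camera('side')
cv2.imwrite('pics/top.png',a);cv2.imwrite('pics/side.png',b)
for c in('top','side'):
  p=viewer.camera_params(c);print(c,p)
  for t in('lamp_timer','lamp_wheel','saw_mark','figure'):
    print(t,[(round(d['score'],2),np.round(d['position'],3).tolist()) for d in finder.find_in(c,t)[:3]])
E
```

```text
0.0 [0.27393117 0.56163397 0.40390911] [ 2.24959955e-01  9.74367759e-01 -6.88782397e-04 -1.23854219e-04] 0.9955318260346199
top {'vertical_fov': 57.0338169618854, 'cx': 284.9829040591517, 'cy': 210.15151935081494, 'k1': 0.028221166279661, 'R': array([[-0.01096391, -0.99905119,  0.04214873],
       [-0.99460383,  0.00654692, -0.10353915],
       [ 0.10316496, -0.04305648, -0.99373192]]), 't': array([0.0046708 , 0.57359898, 0.75399492])}
lamp_timer [(0.8, [0.494, -0.195, 0.073])]
lamp_wheel [(0.7, [0.49, -0.167, 0.084])]
saw_mark [(0.88, [0.586, 0.192, 0.088])]
figure [(0.65, [0.559, -0.006, 0.075])]
side {'vertical_fov': 57.06764243174078, 'cx': 275.22256715279553, 'cy': 208.22444645681654, 'k1': 0.01487608768547885, 'R': array([[-0.87933145, -0.47579533, -0.01987468],
       [-0.334196  ,  0.64629345, -0.6860159 ],
       [ 0.33924804, -0.59659331, -0.72731505]]), 't': array([0.49120128, 0.24645397, 0.53911784])}
lamp_timer [(0.72, [0.49, -0.155, 0.07])]
lamp_wheel [(0.56, [0.49, -0.17, 0.083])]
saw_mark [(0.65, [0.584, 0.198, 0.083])]
figure [(0.75, [0.551, 0.004, 0.069])]
```

View pics/top.png

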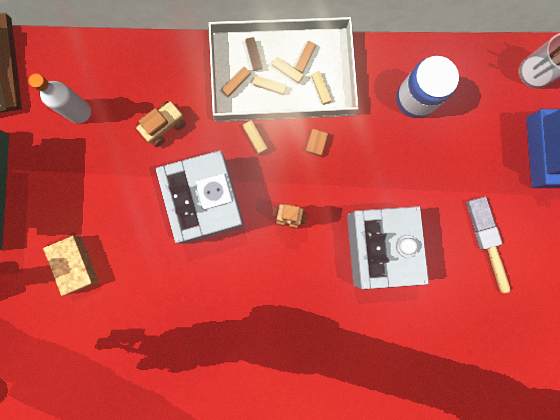

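View pics/side.png

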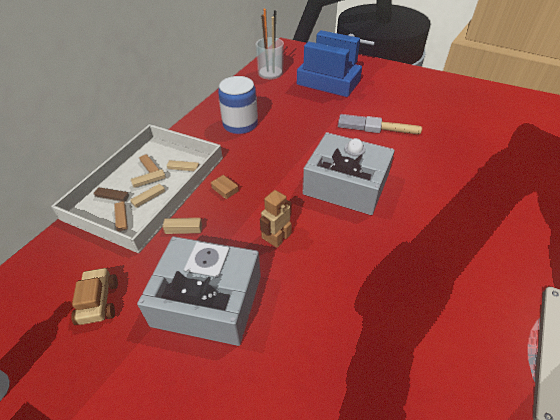

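The top picture shows the lamp timer (dome at 408,245; wheel at 377,248) on the right, the socket timer at (200,197), and the figure at (290,214). The side picture agrees. I'll zoom in for the dots and the corners.

```bash
cat > h.py <<'E'
import numpy as np,cv2
from workcell import viewer
def K(c):
  p=viewer.camera_params(c);f=210/np.tan(np.radians(p['vertical_fov']/2))
  return p,f
def ray(c,uv,z):
  p,f=K(c);d=np.array([(uv[0]-p['cx'])/f,(uv[1]-p['cy'])/f]);s=d.copy()
  for _ in range(20): s=d/(1+p['k1']*(s@s))
  R=np.array(p['R']);C=-R.T@p['t'];v=R.T@np.array([*s,1]);return C+v*(z-C[2])/v[2]
def proj(c,X):
  p,f=K(c);q=np.array(p['R'])@X+p['t'];s=q[:2]/q[2];s=s*(1+p['k1']*(s@s));return s*f+[p['cx'],p['cy']]
E
python3 - <<'E'
import cv2,numpy as np
a=cv2.imread('pics/top.png')[200:296,340:436];b=cv2.imread('pics/side.png')[125:215,300:400]
f=lambda i:cv2.resize(i,(400*1,int(400*i.shape[0]/i.shape[1])),interpolation=cv2.INTER_CUBIC)
a=f(a);b=f(b);b=cv2.copyMakeBorder(b,0,400-b.shape[0],0,0,0)
cv2.imwrite('pics/crop.png',np.hstack([a,b]))
E
```

```text
(no output)
```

View pics/crop.png

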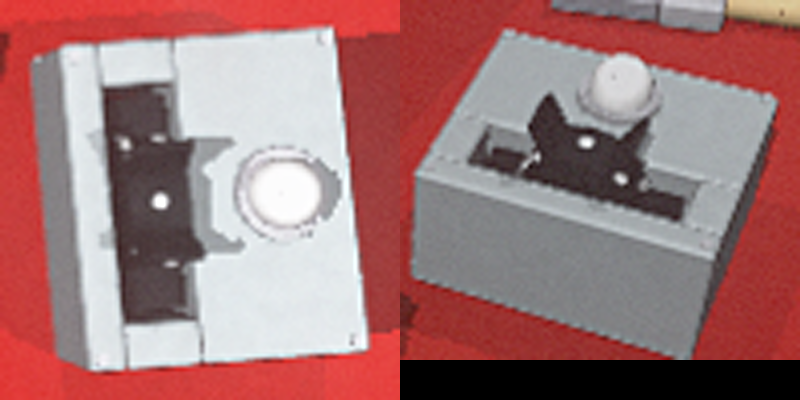

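```bash
python3 - <<'E'
import numpy as np
from h import *
cr=np.array([(64,45),(330,28),(368,350),(94,370)])/(400/96)+[340,200]
P=np.array([ray('top',c,.074) for c in cr]);print(P.round(4))
# local: +x+y, +x-y, -x-y, -x+y
L=np.array([(75,65),(75,-65),(-75,-65),(-75,65)])/1e3
c=P[:,:2].mean(0);Q=P[:,:2]-c
yaw=np.arctan2((L[:,0]*Q[:,1]-L[:,1]*Q[:,0]).sum(),(L*Q).sum());print('box',c,yaw)
R=np.array([[np.cos(yaw),-np.sin(yaw)],[np.sin(yaw),np.cos(yaw)]]);print('resid',((Q-L@R.T)*1e3).round(1).tolist())
w=lambda x,y:c+R@np.array([x,y])/1e3
print('wheel',w(0,30),'start',w(-45,30),'end',w(20,30))
cr=np.array([(505,30),(777,98),(715,250),(415,172)])-[400,0];cr=cr/4+[300,125]
P2=np.array([ray('side',q,.074) for q in cr]);print('side',P2.round(3),P2.mean(0))
for c_,X in(('top',[*w(0,30),.09]),('top',[*w(0,-30),.098]),('side',[*w(0,30),.09])):print(proj(c_,np.array(X)))
from scipy.spatial.transform import Rotation as Ro
from workcell import manip
M=Ro.from_quat(manip.get_obs()['ee_rot']).as_matrix();print(M.round(3))
E
```

```text
[[ 0.5669 -0.134   0.074 ]
 [ 0.574  -0.2586  0.074 ]
 [ 0.4265 -0.2688  0.074 ]
 [ 0.4191 -0.1431  0.074 ]]
box [ 0.49661629 -0.20112794] 0.06215734151901516
resid [[-0.6, -2.4], [-1.5, 2.7], [0.7, 1.9], [1.4, -2.2]]
wheel [ 0.49475277 -0.17118588] start [ 0.44983967 -0.17398116] end [ 0.51471415 -0.16994353]
side [[ 0.572 -0.26   0.074]
 [ 0.426 -0.268  0.074]
 [ 0.418 -0.146  0.074]
 [ 0.565 -0.132  0.074]] [ 0.49534333 -0.20149432  0.074     ]
[378.21461378 248.22161834]
[411.45735961 245.87603445]
[345.81064428 160.78737469]
[[-0.899  0.438 -0.   ]
 [ 0.438  0.899  0.   ]
 [ 0.    -0.    -1.   ]]
```

Emit:
arm_command(
  plan=[
    {"spin": -0.13,"dp": [0,0,0]},
    {"spin": -0.13,"dp": [0,0,0]},
    {"spin": -0.13,"dp": [0,0,0]},
    {"spin": -0.126,"dp": [0,0,0]},
    {"spin": 0,"dp": [-40,0,0]},
  ],
  grip=1,
  newtons=30,
)

```text
clock: 1.0
position: [0.309, 0.566, 0.4055]
ee_rot: [-0.037, 0.999, 0.001, -0.001]
ft_force: [0.3, 1.4, 0.6]
grip_width: 0.144
grasp_force: 0.0
```

Emit:
arm_command(
  plan=[
    {"spin": 0,"dp": [-30,-40,0]},
    {"spin": 0,"dp": [-30,-40,0]},
    {"spin": 0,"dp": [-30,-40,0]},
    {"spin": 0,"dp": [-10,-48,0]},
    {"spin": 0,"dp": [0,-48,0]},
  ],
)

```text
clock: 1.5
position: [0.4287, 0.3524, 0.4044]
ee_rot: [-0.03, 1.0, -0.0, 0.0]
ft_force: [0.4, 0.8, 0.4]
grip_width: -0.002
grasp_force: 0.0
```

```bash
cat > s.py <<'E'
from h import *
from workcell import manip
from scipy.spatial.transform import Rotation as Ro
c=np.array([.4962,-.2013]);yaw=.0622
R=Ro.from_euler('z',yaw).as_matrix()
def st():
  o=manip.get_obs();p=np.array(o['position']);M=Ro.from_quat(o['ee_rot']).as_matrix()
  tip=p+M[:,2]*.173
  print(round(o['clock'],2),'tip box mm',((R.T@(tip-[*c,0]))*1e3).round(1),'x-yaw err',round((np.arctan2(M[1,0],M[0,0])-yaw)%(2*np.pi)-np.pi,4),'down',M[:,2].round(3),'F',np.round(o['ft_force'],1),'j',np.round(o['joint_pos'],2),o['grip_width'])
if __name__=='__main__':st()
E
python3 s.py
```

```text
1.5 tip box mm [-32.9 556.8 231.4] x-yaw err -0.0023 down [ 0. -0. -1.] F [0.4 0.8 0.4] j [-0.76  0.18 -0.01  1.65  0.    1.31  0.86] -0.0016170425060102402
```

Emit:
arm_command(
  plan=[
    {"dp": [0,-48,0],"spin": 0},
    {"dp": [0,-48,0],"spin": 0},
    {"dp": [0,-48,0],"spin": 0},
    {"dp": [0,-48,0],"spin": 0},
    {"dp": [0,-48,0],"spin": 0},
  ],
)

```text
clock: 2.0
position: [0.4417, 0.1133, 0.405]
ee_rot: [-0.031, 1.0, 0.0, 0.0]
ft_force: [1.1, -0.3, 0.4]
grip_width: 0.004
grasp_force: 0.0
```

Emit:
arm_command(
  plan=[
    {"dp": [0,-48,0],"spin": 0},
    {"dp": [0,-48,0],"spin": 0},
    {"dp": [0,-48,0],"spin": 0},
    {"dp": [0,-48,0],"spin": 0},
    {"dp": [0,-48,0],"spin": 0},
  ],
)

```text
clock: 2.5
position: [0.4566, -0.1262, 0.4051]
ee_rot: [-0.031, 1.0, 0.0, 0.001]
ft_force: [1.6, -0.3, -0.0]
grip_width: 0.003
grasp_force: 0.0
```

```bash
python3 s.py
```

```text
2.5 tip box mm [-34.7  77.4 232.1] x-yaw err 0.0001 down [ 0.001  0.    -1.   ] F [ 1.6 -0.3 -0. ] j [-0.29 -0.03  0.46  1.87  0.01  1.3   1.8 ] 0.0033317066860498517
```

Emit:
arm_command(
  plan=[
    {"dp": [6,-24,20],"spin": 0},
    {"dp": [6,-23,40],"spin": 0},
    {"dp": [0,0,40],"spin": 0},
    {"dp": [0,0,8],"spin": 0},
    {"dp": [0,0,0],"spin": 0},
  ],
)

```text
clock: 3.0
position: [0.4478, -0.1714, 0.2964]
ee_rot: [-0.031, 1.0, 0.0, -0.001]
ft_force: [0.5, -0.3, 1.2]
grip_width: -0.003
grasp_force: 0.0
```

```bash
python3 - <<'E'
from s import *
st()
b=viewer.camera('side')[85:235,270:430];a=viewer.camera('top')[190:340,310:470]
cv2.imwrite('pics/pre.png',cv2.resize(np.hstack([a,b]),(800,375),interpolation=cv2.INTER_CUBIC))
E
```

```text
3.0 tip box mm [-46.8  32.9 123.4] x-yaw err 0.0004 down [-0.002  0.    -1.   ] F [ 0.5 -0.3  1.2] j [-0.22  0.1   0.52  1.99 -0.06  1.06  1.96] -0.003428376439345293
```

View pics/pre.png

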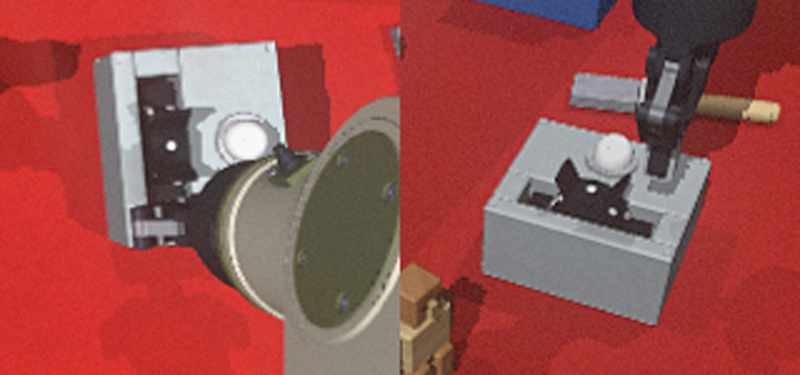

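The tip hangs over the -x end of the wheel slot (crop 155,225 in the top view; 665,170 in the side view), and one dot is on top. I'll lower it and check before pushing.

Emit:
arm_command(
  plan=[
    {"dp": [0,-2,10],"spin": 0},
    {"dp": [0,0,10],"spin": 0},
    {"dp": [0,0,8],"spin": 0},
    {"dp": [0,0,0],"spin": 0},
  ],
)

```text
clock: 3.5
position: [0.4476, -0.1736, 0.2675]
ee_rot: [-0.031, 1.0, 0.0, -0.001]
ft_force: [-0.8, -0.5, -0.5]
grip_width: 0.001
grasp_force: 0.0
```

```bash
python3 s.py
```

```text
3.5 tip box mm [-47.1  30.7  94.5] x-yaw err 0.0002 down [-0.002  0.    -1.   ] F [-0.8 -0.5 -0.5] j [-0.21  0.15  0.52  2.02 -0.09  1.    1.99] 0.0005427984685580472
```

Emit:
arm_command(
  plan=[
    {"dp": [-8,0,0],"spin": 0},
    {"dp": [-10,0,0],"spin": 0},
    {"dp": [-10,0,0],"spin": 0},
    {"dp": [-10,0,0],"spin": 0},
    {"dp": [-10,0,0],"spin": 0},
  ],
)

```text
clock: 4.0
position: [0.4973, -0.1706, 0.2688]
ee_rot: [-0.031, 1.0, -0.0, 0.0]
ft_force: [-0.7, 0.4, -0.1]
grip_width: -0.001
grasp_force: 0.0
```

Emit:
arm_command(
  plan=[
    {"dp": [-8,0,0],"spin": 0},
    {"dp": [0,0,0],"spin": 0},
    {"dp": [0,0,0],"spin": 0},
  ],
)

```text
clock: 4.3
position: [0.504, -0.1704, 0.2686]
ee_rot: [-0.031, 1.0, -0.0, -0.0]
ft_force: [-0.2, -1.1, 1.0]
grip_width: 0.0
grasp_force: 0.6
```

```bash
python3 s.py
```

```text
4.3 tip box mm [ 9.7 30.4 95.6] x-yaw err 0.0 down [-0. -0. -1.] F [-0.2 -1.1  1. ] j [-0.2   0.27  0.5   1.89 -0.15  1.02  2.  ] 0.0001358750906699964
```

Emit:
arm_command(
  plan=[
    {"dp": [0,0,-20],"spin": 0},
    {"dp": [0,0,-20],"spin": 0},
    {"dp": [28,0,0],"spin": 0},
    {"dp": [29,0,0],"spin": 0},
    {"dp": [0,0,0],"spin": 0},
  ],
)

```text
clock: 4.8
position: [0.444, -0.1749, 0.3086]
ee_rot: [-0.03, 1.0, 0.001, -0.0]
ft_force: [1.0, 0.5, 0.2]
grip_width: 0.003
grasp_force: 0.0
```

```bash
python3 - <<'E'
from s import *
st()
b=viewer.camera('side')[85:235,270:430];a=viewer.camera('top')[190:340,310:470]
cv2.imwrite('pics/one.png',cv2.resize(np.hstack([a,b]),(800,375),interpolation=cv2.INTER_CUBIC))
E
```

```text
4.8 tip box mm [-50.5  29.9 135.6] x-yaw err -0.0026 down [-0.001  0.001 -1.   ] F [1.  0.5 0.2] j [-0.22  0.08  0.53  1.98 -0.05  1.09  1.96] 0.0031944206991452568
```

View pics/one.png

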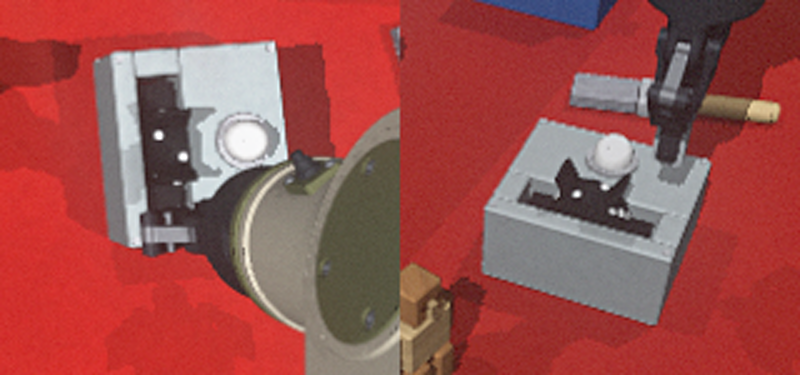

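Two dots are now on top (crop 158,135 and 183,157), so the step worked as planned. Next is step two.

Emit:
arm_command(
  plan=[
    {"dp": [0,0,20],"spin": 0},
    {"dp": [0,0,20],"spin": 0},
    {"dp": [0,0,0],"spin": 0},
  ],
)

```text
clock: 5.2
position: [0.4468, -0.1734, 0.2667]
ee_rot: [-0.031, 1.0, 0.0, -0.002]
ft_force: [-0.6, 0.1, -0.0]
grip_width: -0.001
grasp_force: 0.0
```

Emit:
arm_command(
  plan=[
    {"dp": [-8,0,0],"spin": 0},
    {"dp": [-10,0,0],"spin": 0},
    {"dp": [-10,0,0],"spin": 0},
    {"dp": [-10,0,0],"spin": 0},
    {"dp": [-10,0,0],"spin": 0},
  ],
)

```text
clock: 5.7
position: [0.4964, -0.1707, 0.269]
ee_rot: [-0.031, 1.0, -0.0, 0.001]
ft_force: [-0.1, 0.4, 0.8]
grip_width: -0.003
grasp_force: 0.0
```

Emit:
arm_command(
  plan=[
    {"dp": [-8,0,0],"spin": 0},
    {"dp": [0,0,0],"spin": 0},
    {"dp": [0,0,0],"spin": 0},
  ],
)

```text
clock: 6.0
position: [0.5029, -0.1705, 0.2685]
ee_rot: [-0.031, 1.0, -0.0, -0.0]
ft_force: [-0.1, 0.0, -0.1]
grip_width: 0.002
grasp_force: 0.0
```

```bash
python3 s.py
```

```text
6.0 tip box mm [ 8.6 30.3 95.5] x-yaw err -0.0001 down [-0. -0. -1.] F [-0.1  0.  -0.1] j [-0.21  0.27  0.51  1.89 -0.15  1.02  2.  ] 0.0022906915459173123
```

Emit:
arm_command(
  plan=[
    {"dp": [0,0,-20],"spin": 0},
    {"dp": [0,0,-20],"spin": 0},
    {"dp": [28,0,0],"spin": 0},
    {"dp": [28,0,0],"spin": 0},
    {"dp": [0,0,0],"spin": 0},
  ],
)

```text
clock: 6.5
position: [0.4441, -0.1749, 0.3086]
ee_rot: [-0.03, 1.0, 0.001, -0.0]
ft_force: [-0.0, -0.7, -0.7]
grip_width: 0.002
grasp_force: 0.0
```

```bash
python3 - <<'E'
from s import *
st()
b=viewer.camera('side')[85:235,270:430];a=viewer.camera('top')[190:340,310:470]
cv2.imwrite('pics/two.png',cv2.resize(np.hstack([a,b]),(800,375),interpolation=cv2.INTER_CUBIC))
E
```

```text
6.5 tip box mm [-50.5  29.9 135.6] x-yaw err -0.0026 down [-0.001  0.001 -1.   ] F [-0.  -0.7 -0.7] j [-0.23  0.08  0.54  1.98 -0.05  1.09  1.96] 0.0016041927049454253
```

View pics/two.png

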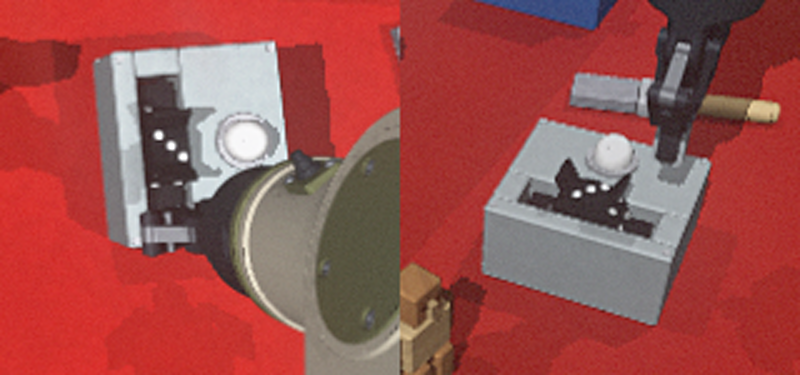

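Three dots are on top (crop 158,135 to 183,157). One more step.

Emit:
arm_command(
  plan=[
    {"dp": [0,0,20],"spin": 0},
    {"dp": [0,0,20],"spin": 0},
    {"dp": [0,0,0],"spin": 0},
  ],
)

```text
clock: 6.9
position: [0.4468, -0.1734, 0.2667]
ee_rot: [-0.031, 1.0, 0.0, -0.002]
ft_force: [0.1, 0.1, -0.3]
grip_width: 0.002
grasp_force: 0.0
```

Emit:
arm_command(
  plan=[
    {"dp": [-8,0,0],"spin": 0},
    {"dp": [-10,0,0],"spin": 0},
    {"dp": [-10,0,0],"spin": 0},
    {"dp": [-10,0,0],"spin": 0},
    {"dp": [-10,0,0],"spin": 0},
  ],
)

```text
clock: 7.4
position: [0.4964, -0.1707, 0.269]
ee_rot: [-0.031, 1.0, -0.0, 0.001]
ft_force: [-0.4, 0.4, -0.2]
grip_width: 0.002
grasp_force: 0.0
```

Emit:
arm_command(
  plan=[
    {"dp": [-8,0,0],"spin": 0},
    {"dp": [0,0,0],"spin": 0},
    {"dp": [0,0,0],"spin": 0},
  ],
)

```text
clock: 7.7
position: [0.503, -0.1705, 0.2686]
ee_rot: [-0.031, 1.0, -0.0, -0.0]
ft_force: [-1.0, 0.1, -0.4]
grip_width: 0.0
grasp_force: 0.0
```

Emit:
arm_command(
  plan=[
    {"dp": [0,0,-20],"spin": 0},
    {"dp": [0,0,-30],"spin": 0},
    {"dp": [28,0,-20],"spin": 0},
    {"dp": [28,0,0],"spin": 0},
    {"dp": [0,0,0],"spin": 0},
  ],
)

```text
clock: 8.2
position: [0.4443, -0.175, 0.3392]
ee_rot: [-0.03, 1.0, 0.001, 0.0]
ft_force: [0.4, -0.4, 0.5]
grip_width: 0.001
grasp_force: 0.0
```

```bash
python3 - <<'E'
from s import *
st()
b=viewer.camera('side')[100:400,130:430];a=viewer.camera('top')[130:310,140:440]
a=cv2.copyMakeBorder(a,0,120,0,0,0)
cv2.imwrite('pics/three.png',cv2.resize(np.hstack([a,b]),(800,400),interpolation=cv2.INTER_CUBIC))
E
```

```text
8.2 tip box mm [-50.   29.7 166.2] x-yaw err -0.0024 down [ 0.001  0.001 -1.   ] F [ 0.4 -0.4  0.5] j [-0.25  0.04  0.54  1.95 -0.03  1.15  1.94] 0.0012117320702585603
```

View pics/three.png

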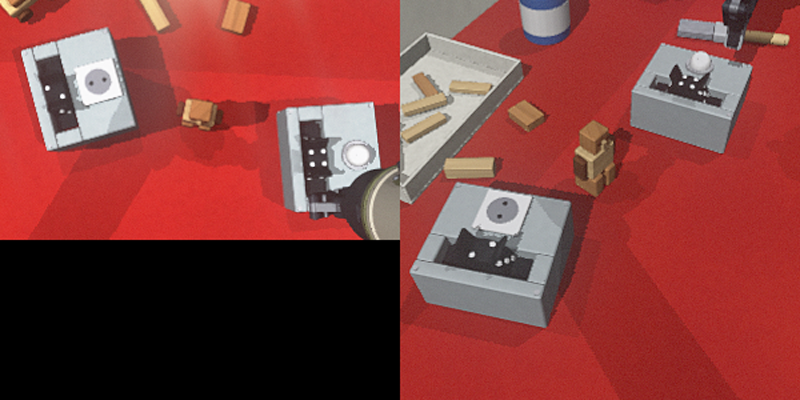

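Four dots are on top of the lamp wheel (crop 317,158). The figure is still standing, the other wheel hasn't moved, and the arm is clear.

```bash
python3 -c "
from workcell import manip
print(manip.hand_in())"
```

```text
the job is handed in; nothing more can be done
None
```

The lamp timer is set to four: three clicks took it from one dot to four. The other timer's wheel was left as it was, the figure is still standing, and the job was handed in at about 8 s.

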